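# Open the ink-knife box

## Robot

A 6-joint arm with a two-finger parallel gripper is mounted at the origin on the work surface. World frame = base frame: x ahead of the robot, y to its left, z up, the work surface at z = 0. Lengths are in m, angles in rad, forces in N, time in s.
With the tool pointing down it reaches from about 0.325 to 0.775 m from the base axis. Payload 5.5 kg.
Tool frame: the origin (TCP) lies at the very end of the fingers, on their centre line; the grasp point (between the pads) lies 19 mm behind it; z points along the fingers, x is the direction in which the jaws open and shut, and the axes are right-handed (so a half turn about z gives the same grasp; the last joint's range is limited). The gripper opens to 85 mm and grips with 20 to 120 N. Pads are 22 mm wide; open, the fingers measure 114 mm over their backs; the gripper's body (76 mm by 85 mm) begins 54 mm behind the grasp point. The pads swing forward as they close: fully open they stand 13 mm farther back than shut.
Start: joints at [-1.302, 0.091, 1.231, -0, 1.82, -0.057], TCP at [0.192, -0.568, 0.231] pointing down, gripper open.
Joint ranges: [-2.87, 2.87], [-0.86, 2.18], [0.17, 2.46], [-1.51, 4.65], [0.06, 2.69], [-2.65, 2.65]. Speed limits (rad/s): [2.57, 2.57, 3.01, 3.14, 3.14, 3.14].

## Interface

Orientations are given as a rotation vector (axis times angle).
In Python, from cell import env, cams gives the robot as it stands.
- The arm moves only by the tool play_rows, never from a script. Its argument "steps" is one flat list of numbers, 7 for each row, row after row: the turn, a rotation vector about the tool's x, y, z in degrees, then the shift along the tool's x, y, z in m, then the closure, from -1 (fully open) to 1 (shut), so that 0 is half open. In form: [wx, wy, wz, tx, ty, tz, claw, wx, wy, wz, tx, ty, tz, claw, ...]. A call has 1 to 12 rows; each row shifts and turns the commanded pose from where the row before left it, along the tool's axes as they then stand; what a row does not reach is not made up. A row lasts 1/12 s, in which the tool goes at most 41.7 mm and 7.16 degrees, less where a joint would pass 70% of its speed; a pose out of reach is approached as far as the arm can. A call is refused whole if a number of a shift passes 0.0417 or a number of a turn 7.16, either way. A call with a gripper value outside its range is refused whole. The fingers move at their own pace and stop on an object; "squeeze" is the grip in N (left out, the last holds). Time passes only in rows, so rows that do not move let the fingers close. It gives the time, the measured TCP pose, the force and the opening at its end, in the units of the state.
- env.sense(): the state, without advancing time (a new reading comes with each control period).
- cams.grab_frame(name): name is "scene" or "top" or "wrist"; returns (picture, depth): 384x512x3 uint8, red, green, blue; 384x512 float32, m along the optical axis (not along the pixel's ray), 0 where there is no reading.
- cams.camera_model(name): a dict with "vertical_fov" (degrees; the focal length in pixels is half the picture's height over the tangent of half this angle, whatever the lens; pixels are square), "cx", "cy" (the principal point, pixels), "rvec" (rotation vector, rad) and "tvec" (3), from world to camera coordinates, as OpenCV has them. Camera axes: x right, y down, z forward; pixel columns grow to the right and rows downward; lengths in m; the calibration is good to about 2 mm. The wrist camera is an equidistant fisheye: a pixel r from the principal point sees the ray r / f radians off the axis. A picture is of the moment at which its call begins: read the wrist's pose just before it. camera_model takes no time and is no camera call; for the wrist camera it gives the pose at the moment of the call.
- env.close_job(): hands the job in, once; it reports no verdict.
The state is a dict: "clock": time; "qpos": joint angles; "qvel": joint speeds; "tau": joint torques, N m; "tool_pos": TCP position; "tool_rot": TCP orientation; "contact_force": force on the tool from outside, world axes, zero at the start; "ft_torque": the same for the moment, N m; "width": opening from 0.0 (shut) to 1.0 (fully open).
Only numpy, scipy, OpenCV 4.12 (cv2) and the standard library are available. Lean on these libraries where they do the work, as an engineer would, in place of code of your own. Each camera call takes 0.05 s, during which the arm holds its last target.

## Task

Open the longer of the two wooden boxes: raise the gripped end of its lid over the low lip at that end of the box, slide the lid out from under the two strips at the other end, and lay it flat, grip up, in the middle of the white card sheet with its length along the sheet's length. Leave the shorter box shut.

Things in the scene. Friction and masses are not known exactly. Their poses are not given: they have to be found in the camera images.
- long_box: Longer plywood box (all sizes in mm), 190 (x) x 110 x 77 high, fixed. Origin: centre of underside. Shut, the lid's underside lies on ledges at z 50, centred over the origin, 5 play each side. Lip on the -x end (nearest the robot): top at z 57, stops the lid. Two strips over the lid's last 70 at +x, 14 above it: lifted level it has 14 play. Raise it, slide it to -x; after 80 it clears the strips.
- long_lid_grip (a point): Centre (half-way up) of the grip of the longer box's lid: an upright rib 60 (x) x 18 (y) x 36 high on a loose wooden slab 170 (x) x 88 x 6 thick, about 0.12 kg. The rib is on the slab's long middle line, its centre 45 from the slab's centre towards the lip (-x). The point is 18 mm above the slab's top, 24 above its underside. Axes as the box's: x away from the lip, z up.
- sheet_mid (a point): Centre of the upper face of the white card sheet, 220 long (x) x 150 wide (y) x 4 mm thick, fixed flat on the bench; z up.
- short_lid_grip (a point): Centre of the grip of the shorter box's lid, which must stay shut. The shorter box is of the same kind, 120 long x 110 wide x 77 high, its lid 100 x 88 x 6 with a rib 45 x 18 x 36. The point is 74 mm above the bench.
Mind the look-alikes: they are no part of the job. Leave any blue or yellow look-alike of the part that bears long_lid_grip alone.

How it is judged:
On the way, in this order (a step that is already met when the one before it is completed fails the run):
1. the lid's grip is raised more than 6 mm while the lid is still within 20 mm of its closed place (z of long_lid_grip in the frame of long_box above 0.08 m and x of long_lid_grip in the frame of long_box between -0.065 and -0.025 m and y of long_lid_grip in the frame of long_box between -0.02 and 0.02 m), for 0.1 s.
2. the lid has slid more than 55 mm out over the lip, its grip raised by less than 50 mm (x of long_lid_grip in the frame of long_box below -0.1 m and z of long_lid_grip in the frame of long_box between 0.064 and 0.124 m and y of long_lid_grip in the frame of long_box between -0.03 and 0.03 m), for 0.05 s.
At the end, for the whole second after the job is handed in: The longer box's lid lies flat on the white card sheet, grip up, centred within 30 mm along and across the sheet, its length within 15 degrees of the sheet's length (either way round); the shorter box's lid is within 15 mm of where it was (height (world z) of long_lid_grip between 0.022 and 0.034 m and angle between long_lid_grip's own z axis and vertical below 0.1 rad and (x of long_lid_grip in the frame of sheet_mid between -0.075 and -0.015 m or x of long_lid_grip in the frame of sheet_mid between 0.015 and 0.075 m) and y of long_lid_grip in the frame of sheet_mid between -0.03 and 0.03 m and angle between the x axis of long_lid_grip and the x axis of sheet_mid, either way round below 0.26 rad and distance of short_lid_grip from where it was at the start of the episode below 0.015 m); the robot touches nothing.
It fails at once if the shorter box's lid is moved by more than 15 mm (distance of short_lid_grip from where it was at the start of the episode above 0.015 m).
It also fails if it takes over 45 s, if anything falls off the work surface, if the arm or the gripper's body presses on something with over 40 N, if the wrist force passes 120 N, or if a joint passes its speed limit or range.

## Working session

There is one attempt and no reset: what is moved stays moved. The work goes in short steps, Python scripts to look and compute and a tool call to move; the robot and the scene stay as the last step left them, time stands still between calls to the robot, and variables do not carry over. Pictures are saved under pics/ and viewed, and the job is handed in when it is done.

Besides the shell and the picture viewer there is one more tool, called after "Request:" as name(argument=value, ...) on one line, values as JSON. play_rows: Moves the arm, as the interface text tells. Its arguments: {"type":"object","properties":{"steps":{"type":"array"},"squeeze":{"type":"number"}},"required":["steps"]}

```bash
ls; mkdir -p pics; cat > h.py <<'E'
import numpy as np, cv2
from cell import env, cams
def save(name,fn):
    m=cams.camera_model(name); p,d=cams.grab_frame(name)
    cv2.imwrite('pics/'+fn+'.png',p[:,:,::-1]); np.savez('pics/'+fn+'.npz',p=p,d=d,**{k:np.array(v) for k,v in m.items()})
def load(fn): return np.load('pics/'+fn+'.npz')
def cloud(z):
    d=z['d'];f=d.shape[0]/2/np.tan(np.radians(z['vertical_fov'])/2)
    v,u=np.mgrid[:d.shape[0],:d.shape[1]]
    P=np.stack([(u-z['cx'])/f*d,(v-z['cy'])/f*d,d],-1)
    R=cv2.Rodrigues(z['rvec'])[0]
    W=(P-z['tvec'].ravel())@R
    W[d==0]=np.nan
    return W
E
python3 - <<'E'
from h import *
save('scene','s0');save('top','t0')
print(env.sense()); print(cams.camera_model('top'),cams.camera_model('scene'))
E
```

```text
pics
{'clock': 0.1, 'qpos': array([-1.30168413e+00,  9.18100861e-02,  1.23178242e+00, -1.16342570e-05,
        1.81981765e+00, -5.66785661e-02]), 'qvel': array([-0.0007216 , -0.00115922, -0.00082463,  0.00122055, -0.00124185,
       -0.00064693]), 'tau': array([ 3.03419416e-03, -4.60216856e+01, -4.19218469e+01,  1.42608638e-05,
        1.05710851e-02,  1.41617159e-05]), 'tool_pos': array([ 0.19197195, -0.56818361,  0.2302385 ]), 'tool_rot': array([-2.55137441e+00,  1.83111200e+00,  2.23169811e-03]), 'contact_force': array([0.13563469, 0.17916641, 0.04204766]), 'ft_torque': array([-0.00453021,  0.01325682,  0.03528318]), 'width': 1.001915319924632}
{'vertical_fov': 43.95524608137824, 'cx': 265.8609715229346, 'cy': 190.25499465704434, 'rvec': array([ 2.10397715, -2.13464996,  0.19699263]), 'tvec': array([0.06929067, 0.46695828, 1.34434345])} {'vertical_fov': 43.98685807112261, 'cx': 251.04362600974923, 'cy': 195.17192289507616, 'rvec': array([ 1.98308272,  0.97426069, -0.55416107]), 'tvec': array([-0.31683703, -0.09699125,  1.5210395 ])}
```

View pics/t0.png

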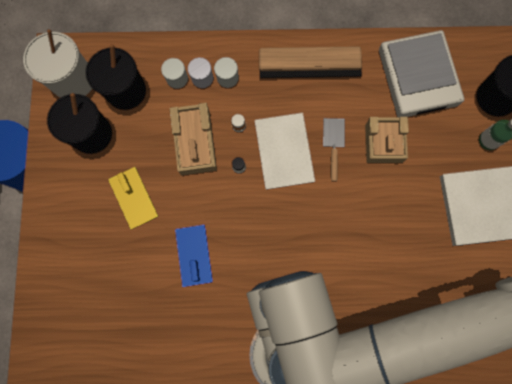

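View pics/s0.png

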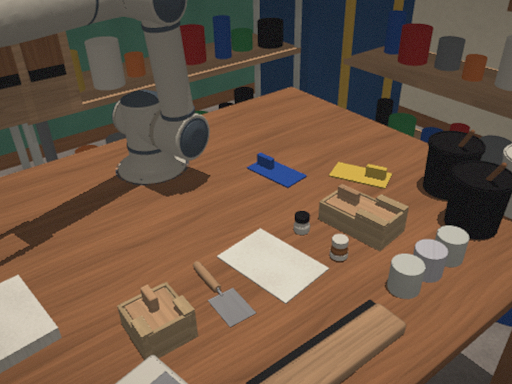

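Long box is at top-view (193,140), with the shorter box at (388,140) and the card sheet at (285,150). The blue slab (194,257) and yellow slab (133,197) are look-alikes to leave alone. There is also another white slab at (480,205). I'll enlarge and measure these.

```bash
python3 - <<'E'
from h import *
z=load('t0');W=cloud(z);p=z['p']
c=p[90:220,150:430][:,:,::-1]
cv2.imwrite('pics/crop0.png',cv2.resize(c,None,fx=2.8,fy=2.8,interpolation=cv2.INTER_CUBIC))
c=load('s0')['p'][170:260,300:430][:,:,::-1]
cv2.imwrite('pics/crop1.png',cv2.resize(c,None,fx=5,fy=5,interpolation=cv2.INTER_CUBIC))
hsv=cv2.cvtColor(p,cv2.COLOR_RGB2HSV)
m=((hsv[...,1]<60)&(hsv[...,2]>150)).astype(np.uint8)
m=cv2.morphologyEx(m,cv2.MORPH_OPEN,np.ones((5,5)))
n,l,st,ce=cv2.connectedComponentsWithStats(m)
for i in range(1,n):
    if st[i,4]<1000: continue
    w=W[l==i]; w=w[~np.isnan(w[:,0])]
    print(ce[i],st[i],np.median(w,0),cv2.minAreaRect(w[:,:2].astype(np.float32)))
# long box: heights
def region(u0,u1,v0,v1):
    return W[v0:v1,u0:u1].reshape(-1,3)
for nm,r in (('long',(160,225,90,185)),('short',(360,415,105,170))):
    w=region(*r);
    for a,b in((.03,.12),(.045,.06),(.060,.066),(.069,.082),(.085,.1)):
        q=w[(w[:,2]>a)&(w[:,2]<b)]
        if len(q)>5: print(nm,a,b,len(q),q.mean(0),cv2.minAreaRect(q[:,:2].astype(np.float32)))
E
```

```text
[50.49731343 58.6961194 ] [  27   35   49   46 1675] [0.83536714 0.67029117 0.15650293] ((0.8613458275794983, 0.658715009689331), (0.14601939916610718, 0.19580456614494324), 64.57159423828125)
[430.04442251  98.08785785] [ 399   85   63   27 1013] [ 0.74211855 -0.43610144  0.04991317] ((0.7424134016036987, -0.4371913969516754), (0.055185601115226746, 0.1965101808309555), 10.9971923828125)
[284.08166274 150.83431604] [ 256  114   58   74 3392] [0.59739668 0.00528917 0.00391201] ((0.6004016995429993, 0.005222193896770477), (0.2211841344833374, 0.15089692175388336), 8.295113563537598)
[480.30767504 204.55206463] [ 444  167   68   77 4456] [ 0.42049344 -0.56396384  0.02972212] ((0.41751787066459656, -0.5729402303695679), (0.21010898053646088, 0.20599353313446045), 5.1255202293396)
[298.21200572 308.82181991] [ 274  279   48   61 2099] [0.15993695 0.00885726 0.58519971] ((0.15956714749336243, 0.009389810264110565), (0.09226468205451965, 0.06716330349445343), 13.7216215133667)
[439.5        340.30686032] [ 379  312  133   59 3236] [ 0.10518022 -0.22352664  0.57527769] ((0.10837893187999725
[... 1222 characters left out ...]
.1753094494342804), 88.80411529541016)
short 0.045 0.06 1136 [ 0.61605897 -0.30269638  0.05445418] ((0.6398048996925354, -0.3131408393383026), (0.1413978785276413, 0.17090554535388947), 87.9132308959961)
short 0.06 0.066 115 [ 0.61571844 -0.29335372  0.06183643] ((0.615467369556427, -0.297262966632843), (0.10798463225364685, 0.12164393812417984), 89.59054565429688)
short 0.069 0.082 327 [ 0.64885191 -0.29849511  0.07600243] ((0.6248669624328613, -0.29819726943969727), (0.11178326606750488, 0.10380030423402786), 89.35110473632812)
short 0.085 0.1 97 [ 0.59583288 -0.29683487  0.09145797] ((0.6093387007713318, -0.3040519654750824), (0.030217014253139496, 0.07431900501251221), 61.95003128051758)
```

View pics/crop0.png

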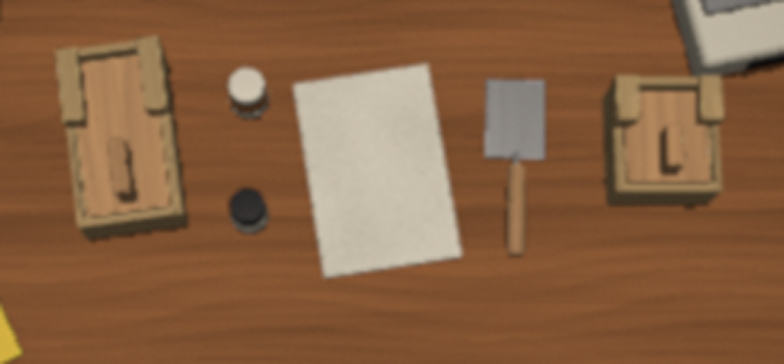

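View pics/crop1.png

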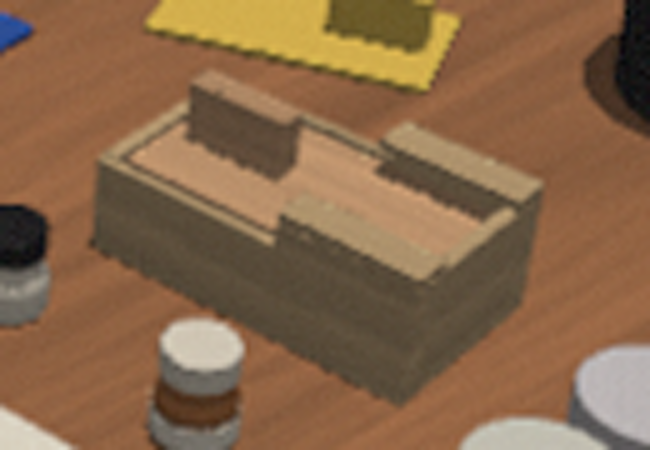

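Crops confirm it: the longer box, (193,140) in top view, is the one with about 190 x 110 footprint, plywood lid with the rib at its near (lip) end. The 221 x 151 sheet at z≈4 mm is the card; the (480,205) slab is 30 mm thick, so it isn't the sheet. I'll refine the rib and turn the tool first.

```bash
python3 - <<'E'
from h import *
for fn,(u0,u1,v0,v1) in (('t0',(182,208,130,170)),('s0',(325,372,180,215))):
    W=cloud(load(fn));w=W[v0:v1,u0:u1].reshape(-1,3)
    q=w[(w[:,2]>.084)&(w[:,2]<.1)]
    r=cv2.minAreaRect(q[:,:2].astype(np.float32)); print(fn,len(q),q.mean(0),r)
W=cloud(load('t0'))
for u0,u1,v0,v1 in((230,250,110,178),):
    w=W[v0:v1,u0:u1]; print('jars',np.nanmax(w[...,2]))
E
```

```text
t0 132 [0.58203358 0.27243275 0.09124518] ((0.5820477604866028, 0.2729529142379761), (0.06041162088513374, 0.018089450895786285), 8.686836242675781)
s0 129 [0.58801546 0.26960345 0.08943564] ((0.5867822170257568, 0.2713744342327118), (0.05858210474252701, 0.02165840193629265), 6.593318939208984)
jars 0.0628806483735972
```

Request:
play_rows(steps=[0,0,5.6,0,0,0,-1,0,0,5.6,0,0,0,-1,0,0,0,0,0,0,-1])

```text
clock: 0.35
tool_pos: [0.192, -0.5683, 0.2306]
tool_rot: [-2.357, 2.076, 0.002]
contact_force: [0.5, -0.6, -0.5]
width: 0.999
```

Request:
play_rows(steps=[0,0,0,-0.0327,-0.0206,0,-1,0,0,0,-0.0327,-0.0206,0,-1,0,0,0,-0.0327,-0.0206,0,-1,0,0,0,-0.0327,-0.0206,0,-1,0,0,0,-0.0327,-0.0206,0,-1,0,0,0,-0.0327,-0.0206,0,-1,0,0,0,-0.0327,-0.0206,0,-1,0,0,0,-0.0327,-0.0206,0,-1,0,0,0,-0.0327,-0.0206,0,-1,0,0,0,-0.0327,-0.0206,0,-1,0,0,0,-0.0327,-0.0206,0,-1,0,0,0,-0.0327,-0.0206,0,-1])

```text
clock: 1.35
tool_pos: [0.3864, -0.1454, 0.2312]
tool_rot: [-2.364, 2.068, -0.001]
contact_force: [-0.1, -1.0, 0.0]
width: 1.004
```

Request:
play_rows(steps=[0,0,0,-0.0327,-0.0206,0,-1,0,0,0,-0.0327,-0.0206,0,-1,0,0,0,-0.0327,-0.0206,0,-1,0,0,0,-0.0327,-0.0206,0,-1,0,0,0,-0.0327,-0.0206,0,-1,0,0,0,-0.0327,-0.0206,0,-1,0,0,0,-0.0327,-0.0206,0,-1,0,0,0,-0.0327,-0.0206,0,-1,0,0,0,-0.0327,-0.0206,0,-1,0,0,0,-0.0327,-0.0206,0,-1,0,0,0,-0.0327,-0.0206,0,-1,0,0,0,-0.0327,-0.0206,0,-1])

```text
clock: 2.35
tool_pos: [0.5806, 0.2759, 0.2307]
tool_rot: [2.365, -2.067, -0.0]
contact_force: [1.0, 0.2, 0.0]
width: 1.004
```

Request:
play_rows(steps=[0,0,0,0,0,0,-0.3,0,0,0,0,0,0,-0.3,0,0,0,0,0,0,-0.3])

```text
clock: 2.6
tool_pos: [0.5801, 0.2737, 0.2306]
tool_rot: [2.362, -2.069, -0.0]
contact_force: [0.4, -0.0, 0.3]
width: 0.657
```

```bash
python3 - <<'E'
from h import *
save('wrist','w1'); print(env.sense()['tool_pos'],env.sense()['tool_rot'],env.sense()['qpos'])
E
```

```text
[0.58011856 0.27317347 0.23161103] [ 2.36212418e+00 -2.07105920e+00  6.10515132e-04] [ 3.87253723e-01  2.04559320e-01  1.10562919e+00 -4.10403123e-04
  1.83132810e+00  1.82682056e+00]
```

View pics/w1.png

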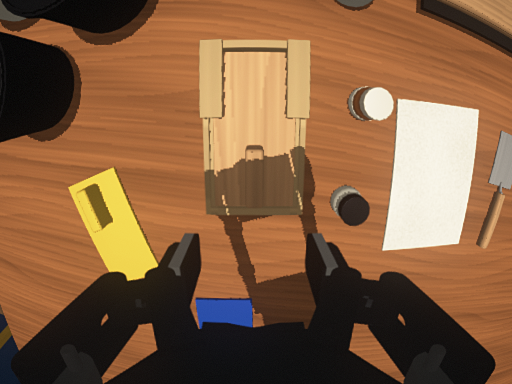

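Wrist view: box edges run vertical with the box middle at column ~254, midway between the finger tips (183/325), so the yaw and lateral alignment are good. Descending.

Request:
play_rows(steps=[0,0,0,0,-0.0025,0.03,-0.3,0,0,0,0,0,0.03,-0.3,0,0,0,0,0,0.03,-0.3,0,0,0,0,0,0.03,-0.3,0,0,0,0,0,0.02,-0.3,0,0,0,0,0,0.014,-0.3,0,0,0,0,0,0.01,-0.3,0,0,0,0,0,0,-0.3,0,0,0,0,0,0,-0.3])

```text
clock: 3.4
tool_pos: [0.5831, 0.2739, 0.0686]
tool_rot: [-2.36, 2.072, -0.001]
contact_force: [-1.4, 0.4, 0.3]
width: 0.65
```

Request:
play_rows(steps=[0,0,0,0,0,0,1,0,0,0,0,0,0,1,0,0,0,0,0,0,1,0,0,0,0,0,0,1,0,0,0,0,0,0,1,0,0,0,0,0,0,1,0,0,0,0,0,0,1,0,0,0,0,0,0,1], squeeze=70)

```text
clock: 4.07
tool_pos: [0.5836, 0.2746, 0.0692]
tool_rot: [-2.36, 2.07, -0.002]
contact_force: [-0.4, -1.0, 6.3]
width: 0.199
```

```bash
python3 - <<'E'
from h import *
save('scene','s2');save('wrist','w2'); s=env.sense();print(s['tool_pos'],s['width'],s['contact_force'])
c=load('s2')['p'][130:270,280:450][:,:,::-1]
cv2.imwrite('pics/crop2.png',cv2.resize(c,None,fx=4,fy=4,interpolation=cv2.INTER_CUBIC))
E
```

```text
[0.58359277 0.27456971 0.06921169] 0.1936322819825325 [-0.21530272 -0.67920015  5.94214873]
```

View pics/crop2.png

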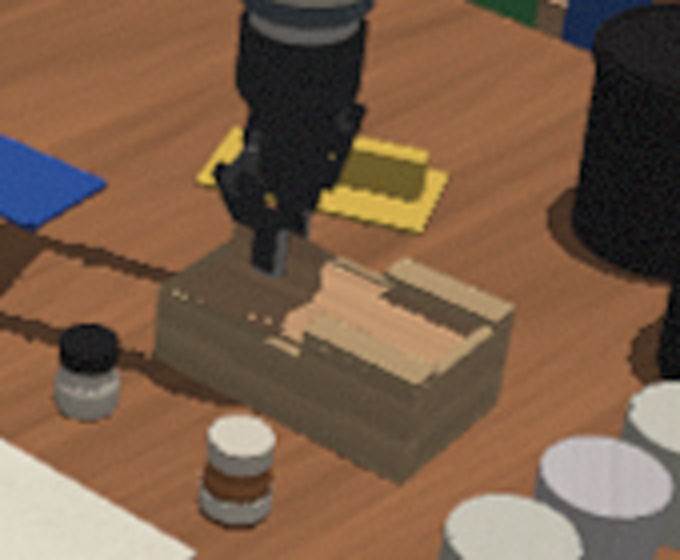

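Request:
play_rows(steps=[0,0,0,0,0,-0.003,1,0,0,0,0,0,-0.004,1,0,0,0,0,0,-0.004,1,0,0,0,0,0,0,1,0,0,0,0,0,0,1,0,0,0,0,0,0,1])

```text
clock: 4.67
tool_pos: [0.5826, 0.2742, 0.0779]
tool_rot: [2.361, -2.072, -0.0]
contact_force: [-0.4, 0.1, -2.2]
width: 0.197
```

```bash
python3 - <<'E'
from h import *
save('scene','s3');save('wrist','w3'); s=env.sense();print(s['tool_pos'],s['width'],s['contact_force'],s['ft_torque'])
a=cv2.imread('pics/s3.png')[160:260,300:430]
b=cv2.imread('pics/w3.png')
cv2.imwrite('pics/crop3.png',np.hstack([cv2.resize(a,(390,300),interpolation=cv2.INTER_CUBIC),cv2.resize(b,(400,300))]))
E
```

```text
[0.58254345 0.27421612 0.07785796] 0.1948651271547079 [ 0.24164489 -0.10680395 -0.98912537] [-0.04795081  0.00650317  0.02750142]
```

View pics/crop3.png

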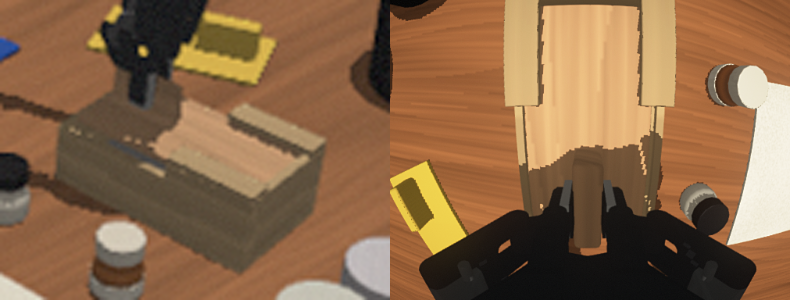

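Lid is lifted about 8.7 mm with its weight on the tool (~1 N). I'll add 2 mm for lip clearance, then slide along tool +y (box −x).

Request:
play_rows(steps=[0,0,0,0,0,-0.002,1,0,0,0,0,0,0,1,0,0,0,0,0,0,1,0,0,0,0,0.006,0,1,0,0,0,0,0.008,0,1,0,0,0,0,0.008,0,1,0,0,0,0,0,0,1])

```text
clock: 5.35
tool_pos: [0.5593, 0.2714, 0.0803]
tool_rot: [2.362, -2.071, -0.001]
contact_force: [0.6, -0.3, -1.1]
width: 0.192
```

Request:
play_rows(steps=[0,0,0,0,0.011,0,1,0,0,0,0,0.011,0,1,0,0,0,0,0.011,0,1,0,0,0,0,0.011,0,1,0,0,0,0,0.011,0,1,0,0,0,0,0.011,0,1,0,0,0,0,0.011,0,1,0,0,0,0,0,0,1,0,0,0,0,0,0,1])

```text
clock: 6.1
tool_pos: [0.4844, 0.2615, 0.0806]
tool_rot: [-2.361, 2.071, -0.001]
contact_force: [-0.3, -0.3, -1.4]
width: 0.193
```

```bash
python3 - <<'E'
from h import *
save('scene','s4');save('wrist','w4'); s=env.sense();print(s['tool_pos'],s['width'],s['contact_force'],s['ft_torque'])
a=cv2.imread('pics/s4.png')[120:260,280:430]
b=cv2.imread('pics/w4.png')
cv2.imwrite('pics/crop4.png',np.hstack([cv2.resize(a,(390,364),interpolation=cv2.INTER_CUBIC),cv2.resize(b,(400,364))]))
E
```

```text
[0.48502392 0.26147855 0.08056723] 0.19556088174161748 [-0.58750733 -0.07327128 -3.2197339 ] [ 0.02396422  0.02293905 -0.0215423 ]
```

View pics/crop4.png

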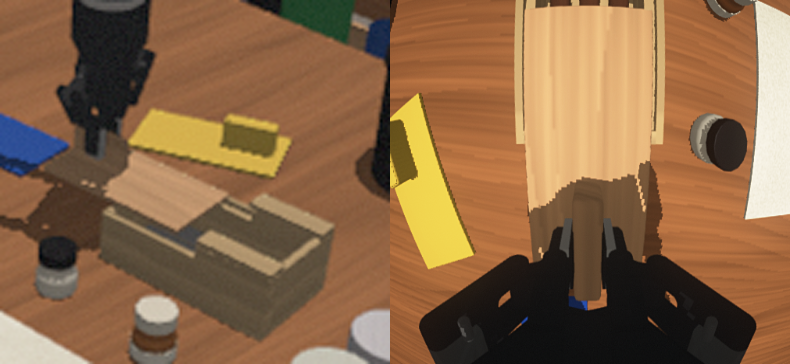

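Lid is level, clear of the strips and lip (no forces). Lifting and carrying to the sheet.

Request:
play_rows(steps=[0,0,0,0,0,-0.015,1,0,0,0,0,0,-0.025,1,0,0,0,0,0,-0.025,1,0,0,0,0,0,-0.015,1])

```text
clock: 6.53
tool_pos: [0.4858, 0.2617, 0.1632]
tool_rot: [-2.359, 2.07, -0.002]
contact_force: [0.3, 0.1, -1.3]
width: 0.195
```

Request:
play_rows(steps=[0,0,-0.9,0.012,-0.0018,0,1,0,0,0,0.027,-0.0038,0,1,0,0,0,0.029,-0.0042,0,1,0,0,0,0.029,-0.0042,0,1,0,0,0,0.029,-0.0042,0,1,0,0,0,0.029,-0.0042,0,1,0,0,0,0.029,-0.0042,0,1,0,0,0,0.029,-0.0042,0,1,0,0,0,0.026,-0.0038,0,1,0,0,0,0.02,-0.002,0,1,0,0,0,0.01,-0.0015,0,1,0,0,0,0,0,0,1])

```text
clock: 7.53
tool_pos: [0.5619, -0.0013, 0.16]
tool_rot: [2.374, -2.057, 0.0]
contact_force: [0.7, 0.3, -2.3]
width: 0.193
```

Request:
play_rows(steps=[0,0,0,0,0,0,1,0,0,0,0,0,0,1])

```text
clock: 7.7
tool_pos: [0.5612, 0.0018, 0.1602]
tool_rot: [-2.378, 2.052, 0.001]
contact_force: [0.1, -0.4, -0.8]
width: 0.195
```

```bash
python3 - <<'E'
from h import *
save('scene','s5');save('wrist','w5'); s=env.sense();print(s['tool_pos'],s['tool_rot'],s['width'],s['contact_force'])
a=cv2.imread('pics/s5.png')
b=cv2.imread('pics/w5.png')
cv2.imwrite('pics/crop5.png',np.hstack([cv2.resize(a,(400,300)),cv2.resize(b,(400,300))]))
E
```

```text
[0.56111284 0.00208159 0.16034671] [-2.37901551e+00  2.05126028e+00  3.87499261e-04] 0.1935240786709916 [-0.10769775  0.05027543 -0.72688999]
```

View pics/crop5.png

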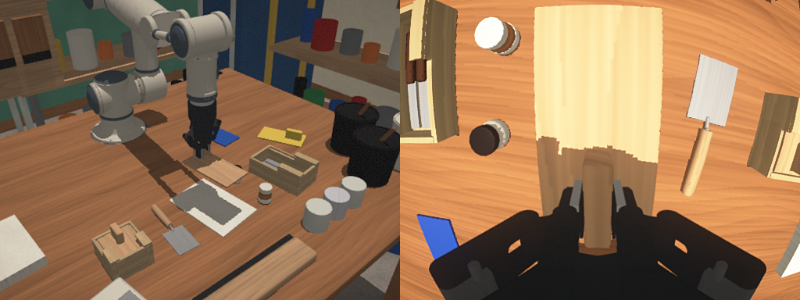

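Request:
play_rows(steps=[0,0,0,0.0025,0.005,0.015,1,0,0,0,0,0,0.025,1,0,0,0,0,0,0.03,1,0,0,0,0,0,0.025,1,0,0,0,0,0,0.015,1,0,0,0,0,0,0.01,1,0,0,0,0,0,0.008,1,0,0,0,0,0,0.004,1,0,0,0,0,0,0,1,0,0,0,0,0,0,1])

```text
clock: 8.63
tool_pos: [0.5573, -0.0023, 0.0294]
tool_rot: [-2.377, 2.053, -0.002]
contact_force: [-0.3, 0.6, -1.0]
width: 0.197
```

Request:
play_rows(steps=[0,0,0,0,0,0.003,1,0,0,0,0,0,0.002,1,0,0,0,0,0,0,1,0,0,0,0,0,0,1])

```text
clock: 8.97
tool_pos: [0.5568, -0.0025, 0.0235]
tool_rot: [-2.377, 2.053, -0.001]
contact_force: [-0.1, 0.1, -1.8]
width: 0.192
```

Request:
play_rows(steps=[0,0,0,0,0,0.001,1,0,0,0,0,0,0.0005,1,0,0,0,0,0,0,1,0,0,0,0,0,0,1])

```text
clock: 9.3
tool_pos: [0.557, -0.0025, 0.0232]
tool_rot: [-2.377, 2.053, -0.001]
contact_force: [-2.5, 0.4, 5.2]
width: 0.195
```

Contact (5 N). Releasing and retreating up, opening only part way.

Request:
play_rows(steps=[0,0,0,0,0,0,-0.2,0,0,0,0,0,0,-0.2,0,0,0,0,0,0,-0.2,0,0,0,0,0,0,-0.2,0,0,0,0,0,-0.005,-0.2,0,0,0,0,0,-0.02,-0.2,0,0,0,0,0,-0.035,-0.2,0,0,0,0,0,-0.04,-0.2,0,0,0,0,0,-0.04,-0.2,0,0,0,0,0,-0.03,-0.2])

```text
clock: 10.13
tool_pos: [0.557, -0.0025, 0.196]
tool_rot: [-2.376, 2.052, -0.005]
contact_force: [0.5, -0.6, -0.0]
width: 0.601
```

Request:
play_rows(steps=[0,0,0,0,0.03,-0.01,-0.2,0,0,0,0,0.04,-0.01,-0.2,0,0,0,0,0.04,0,-0.2,0,0,0,0,0.03,0,-0.2,0,0,0,0,0,0,-0.2,0,0,0,0,0,0,-0.2,0,0,0,0,0,0,-0.2])

```text
clock: 10.72
tool_pos: [0.4185, -0.0228, 0.2122]
tool_rot: [-2.377, 2.053, -0.002]
contact_force: [-0.4, -0.1, 0.5]
width: 0.6
```

```bash
python3 - <<'E'
from h import *
save('scene','s6');save('top','t6');save('wrist','w6'); s=env.sense();print(s['tool_pos'],s['width'],s['contact_force'])
a=cv2.imread('pics/s6.png')[200:330,200:400];b=cv2.imread('pics/t6.png')[90:220,150:430]
cv2.imwrite('pics/crop6.png',np.vstack([cv2.resize(a,(430,280)),cv2.resize(b,(430,200))]))
for fn in('t6',):
    z=load(fn);W=cloud(z);w=W[85:220,225:345].reshape(-1,3)
    for lo,hi in((.0085,.016),(.04,.056)):
        q=w[(w[:,2]>lo)&(w[:,2]<hi)&(abs(w[:,1])<.06)];print(lo,len(q),q.mean(0),cv2.minAreaRect(q[:,:2].astype(np.float32)))
    w=W[130:170,370:405].reshape(-1,3);q=w[(w[:,2]>.085)&(w[:,2]<.1)];print('short',q.mean(0))
    w=cloud(load('t0'))[130:170,370:405].reshape(-1,3);q=w[(w[:,2]>.085)&(w[:,2]<.1)];print('short0',q.mean(0))
E
```

```text
[ 0.41878549 -0.02269519  0.21147809] 0.598733980078784 [0.02872265 0.12637774 0.32729985]
0.0085 435 [0.64467589 0.0162134  0.01122182] ((0.627417802810669, 0.00044348835945129395), (0.11320702731609344, 0.33013468980789185), 89.17826843261719)
0.04 10 [ 0.5489404  -0.00332666  0.0457151 ] ((0.5518396496772766, -0.003747881855815649), (0.0012345226714387536, 0.04843684658408165), 80.96052551269531)
short [ 0.59506341 -0.29687156  0.09116526]
short0 [ 0.59542459 -0.29643878  0.09152262]
```

View pics/crop6.png

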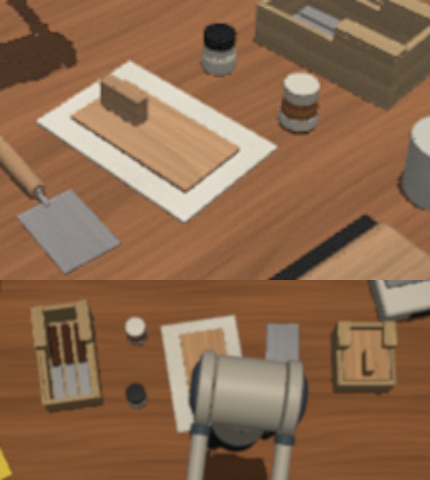

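```bash
python3 - <<'E'
from h import *
z=load('s6');W=cloud(z);w=W[215:320,210:330].reshape(-1,3)
w=w[(w[:,0]>.45)&(w[:,0]<.75)&(abs(w[:,1])<.09)]
for lo,hi in((.007,.015),(.035,.055)):
    q=w[(w[:,2]>lo)&(w[:,2]<hi)];print(lo,len(q),q.mean(0),cv2.minAreaRect(q[:,:2].astype(np.float32)))
q=w[(w[:,2]>.007)&(w[:,2]<.015)];A=np.c_[q[:,:2],np.ones(len(q))];print(np.linalg.lstsq(A,q[:,2],rcond=None)[0])
E
```

```text
0.007 1491 [0.61841005 0.00073292 0.00934108] ((0.6049050688743591, 0.0007440410554409027), (0.17366448044776917, 0.0985892042517662), 6.8075103759765625)
0.035 186 [ 0.56270823 -0.00600269  0.04283607] ((0.5590266585350037, -0.004672810435295105), (0.06268691271543503, 0.020557940006256104), 5.91251277923584)
[-0.00158952 -0.00058185  0.01032448]
```

Lid lies flat (tilt < 0.002 rad) with its centre about 4–5 mm from the sheet centre, yaw within ~2°, and the short lid hasn't moved. Handing in.

```bash
python3 -c "
from cell import env
print(env.close_job())"
```

```text
the job is handed in; nothing more can be done
None
```

I opened the longer box and laid its lid flat, grip up, on the white card sheet, then handed the job in at about 11 s. No verdict was reported.

I gripped the lid by its rib and raised it about 11 mm, nearly level. It slid about 98 mm out over the lip, clear of the strips, with no noticeable resistance. I then carried it to the sheet, set it down with about 5 N of contact, released it and backed off.

**Last checks:**
- **Flatness:** lid tilt measured under 0.002 rad, with its top face at about 9–10 mm height, as expected on the sheet.
- **Position:** lid centre about 4–5 mm from the sheet's centre, and its length within about 2° of the sheet's.
- **Shorter box:** its lid is within about 1 mm of where it started, and still shut.
- **Arm:** free of contact, with the gripper about 0.2 m above the bench.

**Weak or disagreeing checks:**
- My final top-camera measurement of the lid was unusable because the arm blocked the view and other objects fell inside the measuring window. The flatness and position figures therefore come from the scene camera alone.
- In the first look, the scene camera's rib position differed from the top camera's by about 5 mm, so allow for an error of that size. It is still well inside the 30 mm allowed.

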